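Show the technician which relay to change

ROBOT

A 6-joint arm with a two-finger parallel gripper is mounted at the origin on the work surface. World frame = base frame: x ahead of the robot, y to its left, z up, the work surface at z = 0. Lengths are in mm, angles in rad, forces in N, time in s.
With the tool pointing down it reaches from about 350 to 975 mm from the base axis. Payload 7.1 kg.
Tool frame: the origin (TCP) lies between the finger pads, 19 mm behind the fingertips; this is the grasp point; z points along the fingers, y is the line along which they close (so a half turn about z gives the same grasp; the last joint's range is limited). The gripper opens to 88 mm and grips with 3 to 60 N. Pads are 20 mm wide; open, the fingers measure 115 mm over their backs; the gripper's body (75 mm by 178 mm) begins 61 mm behind the grasp point.
Start: joints at [-1.193, 0.423, 1.63, -0, 1.089, -0.019], TCP at [241.559, -576.415, 241.375] pointing down, gripper open.
Joint ranges: [-3, 3], [-0.9, 2.11], [0.09, 2.58], [-1.31, 4.45], [0.11, 2.69], [-2.54, 2.54]. Speed limits (rad/s): [2.39, 2.39, 3.01, 3.14, 3.14, 3.14].

INTERFACE

Orientations are given as a rotation vector (axis times angle).
In Python, from workcell import ctrl gives the robot as it stands.
- The arm moves only by the shell command python3 -m pendant 'ROWS'. ROWS is a JSON object of lists of equal length, an entry for each row: "grip": the opening, from -1 (shut) to 1 (fully open); "linear": the shift along the tool's x, y, z in mm, a list of three; "angular": the turn, a rotation vector about the tool's x, y, z in rad, a list of three. In form: {"grip": [grip, ...], "linear": [[tx, ty, tz], ...], "angular": [[ax, ay, az], ...]}. A call has 1 to 12 rows; each row shifts and turns the commanded pose from where the row before left it, along the tool's axes as they then stand; what a row does not reach is not made up. A row lasts 1/12 s, in which the tool goes at most 41.7 mm and 7.16 degrees, less where a joint would pass 70% of its speed; a pose out of reach is approached as far as the arm can. A call with a gripper value outside its range is refused whole. The fingers move at their own pace and stop on an object; the grip force is fixed at half the most. Time passes only in rows, so rows that do not move let the fingers close. It gives the time, the measured TCP pose, the force, the opening and the grip force at its end, in the units of the state.
- ctrl.get_obs(): the state, without advancing time (a new reading comes with each control period).
- ctrl.get_image(name): name is "side" or "top"; returns the picture (384x512x3 uint8, red, green, blue); there is no depth.
- ctrl.camera_params(name): a dict with "vfov" (degrees; the focal length in pixels is half the picture's height over the tangent of half this angle, whatever the lens; pixels are square), "cx", "cy" (the principal point, pixels), "R" (3x3) and "t" (3): a world point X has camera coordinates R X + t. Camera axes: x right, y down, z forward; pixel columns grow to the right and rows downward; lengths in mm; the calibration is good to about 2 mm. A picture is of the moment at which its call begins. camera_params takes no time and is no camera call.
- ctrl.close_job(): hands the job in; it is judged then, once.
The state is a dict: "t": time; "qpos": joint angles; "qvel": joint speeds; "joint_torque": joint torques, N m; "ee_pos": TCP position; "orientation": TCP orientation; "ft_force": force on the tool from outside, world axes, zero at the start; "moment": the same for the moment, N m; "width": finger opening in mm; "grasp_force": force on a finger pad.
Only numpy, scipy, OpenCV 4.12 (cv2) and the standard library are available. Lean on these libraries where they do the work, as an engineer would, in place of code of your own. Each camera call takes 0.05 s, during which the arm holds its last target. There are 200 camera calls.

TASK

Show the technician which relay to swap: point straight down with the fingertips at the orange relay on the green circuit board, from just above its middle, about two centimetres clear, and stay there for two seconds; then point in the same way at the spare orange relay in the black tray. Then push the red button on the grey call box fully down with the fingertips and let it come back up. Do not touch any relay, and leave everything else standing where it is.

Things in the scene. Friction and masses are not known exactly. Their poses are not given: they have to be found in the camera images.
- board: green circuit board, 120 (x) x 180 (y) mm, fixed on the blue mat between two aluminium rails (136 x 14 x 20 mm high). Origin: centre of its underside, on the mat. Board top 16 mm, socket tops 20 mm above the origin; the sockets lie at x = 15 mm, y = -50, 0, 50 mm in its frame; nothing on it is higher than 30 mm but the relays (tops at 54 mm)
- tray: fixed black open tray for spares, 180 (x) x 70 (y) x 14 (z) mm, walls and floor 4 mm, three compartments along x. Origin: centre of its underside; relay tops at 38 mm. It stands to the left of the board or to the right of it; the call box then stands on the other side
- callbox: fixed grey call box, 130 (x) x 80 (y) x 45 (z) mm, with a red push button and, 65 mm from it along the box's x, an amber lamp dome 26 mm wide, 22 mm high (not a button). Origin: centre of its underside
- fitted_orange: a loose plug-in relay, a box 30 (x) x 24 (y) x 34 (z) mm, 35 g, orange with a small black mark on its top, standing on one of the three black sockets of the circuit board (any of the three, pitch 50 mm along the board's y). Origin: centre of its underside
- fitted_white: a loose plug-in relay, a box 30 (x) x 24 (y) x 34 (z) mm, 35 g, white with a small black mark on its top, standing on one of the three black sockets of the circuit board (any of the three, pitch 50 mm along the board's y). Origin: centre of its underside
- fitted_blue: a loose plug-in relay, a box 30 (x) x 24 (y) x 34 (z) mm, 35 g, blue with a small black mark on its top, standing on one of the three black sockets of the circuit board (any of the three, pitch 50 mm along the board's y). Origin: centre of its underside
- spare_orange: a loose plug-in relay, a box 30 (x) x 24 (y) x 34 (z) mm, 35 g, orange with a small black mark on its top, standing in one of the three compartments of the black tray (any of the three, pitch 58 mm along the tray's x). Origin: centre of its underside
- spare_white: a loose plug-in relay, a box 30 (x) x 24 (y) x 34 (z) mm, 35 g, white with a small black mark on its top, standing in one of the three compartments of the black tray (any of the three, pitch 58 mm along the tray's x). Origin: centre of its underside
- spare_blue: a loose plug-in relay, a box 30 (x) x 24 (y) x 34 (z) mm, 35 g, blue with a small black mark on its top, standing in one of the three compartments of the black tray (any of the three, pitch 58 mm along the tray's x). Origin: centre of its underside
- fitted_orange_top (a point): centre of the top of the fitted orange relay (34 mm above its underside), axes as the relay's, z up
- spare_orange_top (a point): centre of the top of the spare orange relay (34 mm above its underside), axes as the relay's, z up
- button_top (a point): centre of the top of the round red push button, 32 mm across, on the call box, 25 mm from the box centre towards its -x end; it is pressed straight down
- button (a joint): travel of the red button: 0 = up, 0.006 m = fully down; a spring returns it, fully down takes 5 N
- spool: loose solder spool standing upright, white flanges and dark winding, 48 mm across, 46 mm high, bystander. Origin: centre of its underside
- meter: loose black panel meter, 70 x 48 x 48 mm, bystander. Origin: centre of its underside
- carton: loose white carton with a red band, 60 x 90 x 35 mm high, bystander. Origin: centre of its underside
Not all that is in view belongs to the job. What is shaped like the fitted_orange but pink or turquoise is not meant.

How it is judged:
By the outcome, as a careful person would: the job done as asked, in the order asked, and still so for the second after the job is handed in, with the robot touching nothing.
It also fails if it takes over 53 s, if anything falls off the work surface, if the arm or the gripper's body presses on something with over 40 N, if the wrist force passes 120 N, or if a joint passes its speed limit or range.

## Working session

There is one attempt and no reset: what is moved stays moved. The work goes in short steps, Python scripts to look and compute and a shell command to move; the robot and the scene stay as the last step left them, time stands still between calls to the robot, and variables do not carry over. Pictures are saved under pics/ and viewed, at most 10 in all, crops included, and the job is handed in when it is done.

```bash
mkdir -p pics; python3 - <<'E'
from workcell import ctrl
import cv2
for n in("top","side"):
    im=ctrl.get_image(n); cv2.imwrite(f"pics/{n}0.png",im[:,:,::-1]); p=ctrl.camera_params(n); print(n,p)
o=ctrl.get_obs();print(o)
E
```

```text
top {'vfov': 50.17976171957415, 'cx': 259.3580252228498, 'cy': 192.80476471140116, 'R': array([[-0.02710629, -0.99914138,  0.03133278],
       [-0.99796856,  0.02524008, -0.0584953 ],
       [ 0.05765424, -0.03285472, -0.99779585]]), 't': array([   2.85124698,  567.11145175, 1021.27734853])}
side {'vfov': 46.966794921290216, 'cx': 256.0350716726207, 'cy': 192.87190999061696, 'R': array([[-0.80222144, -0.5966128 , -0.02222444],
       [-0.3274874 ,  0.47086321, -0.81917022],
       [ 0.49919211, -0.64987768, -0.57311974]]), 't': array([479.05812037, 236.04021576, 721.81875958])}
{'t': 0.1, 'qpos': array([-1.19298666e+00,  4.23761200e-01,  1.63060959e+00, -2.30037185e-05,
        1.08858830e+00, -1.90187170e-02]), 'qvel': array([ 0.00053629, -0.00125027, -0.00144455, -0.00105395,  0.00139899,
        0.0016651 ]), 'joint_torque': array([ 9.97017764e-05, -5.45616066e+01, -2.74325734e+01,  6.46374444e-02,
        1.88703218e-02, -2.46898276e-05]), 'ee_pos': array([ 241.3917432 , -575.98762608,  240.68298622]), 'orientation': array([-3.07863796e+00, -6.19006808e-01,  4.14302712e-04]), 'ft_force': array([-0.29125616,  0.17284955, -0.25937455]), 'moment': array([-0.01649833, -0.0225435 ,  0.01790734]), 'grasp_force': 0.0, 'width': 87.94958200441387}
```

View pics/top0.png

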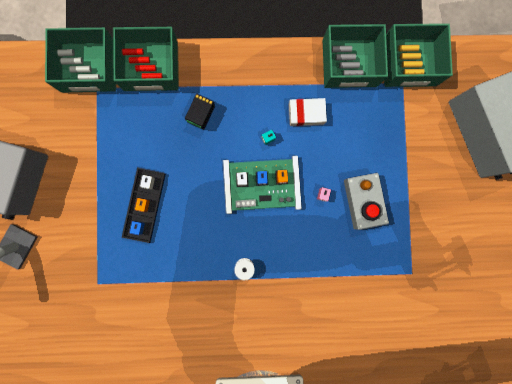

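View pics/side0.png

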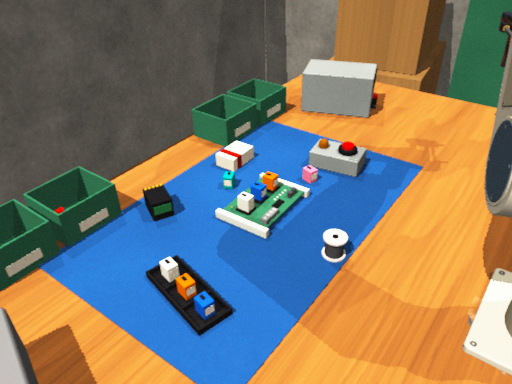

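The top view shows the board's relays as white (242,179), blue (262,178) and orange (282,177). The tray is on the left (+y), with its orange relay at (141,205). The call box is on the right, with the red button at (372,211) and the amber lamp at (366,185). The side view agrees, with orange relays at (270,181) and (186,287) and the button at (347,148).

```bash
cat > h.py <<'E'
import cv2,numpy as np
from workcell import ctrl
def cam(n):
    p=ctrl.camera_params(n);f=192/np.tan(np.radians(p["vfov"]/2))
    return np.array(p["R"]),np.array(p["t"]),np.array([[f,0,p["cx"]],[0,f,p["cy"]],[0,0,1]])
def plane(n,uv,z):
    R,t,K=cam(n);d=R.T@np.linalg.inv(K)@[*uv,1];c=-R.T@t
    return c+d*(z-c[2])/d[2]
def tri(a,b):
    P=[K@np.c_[R,t] for R,t,K in(cam("top"),cam("side"))]
    X=cv2.triangulatePoints(*P,np.array(a,float).reshape(2,1),np.array(b,float).reshape(2,1));return (X[:3]/X[3]).ravel()
def proj(n,X):
    R,t,K=cam(n);q=K@(R@np.array(X,float)+t);return q[:2]/q[2]
E
python3 - <<'E'
from h import *
np.set_printoptions(precision=1,suppress=True)
for n in("top","side"):
    im=cv2.imread(f"pics/{n}0.png");h=cv2.cvtColor(im,cv2.COLOR_BGR2HSV)
    R,t,K=cam(n);print(n,"cam",-R.T@t)
    for c,lo,hi in(("orange",(8,170,90),(20,255,255)),("red",(0,180,100),(6,255,255)),("white",(0,0,170),(180,50,255)),("blue",(100,150,180),(112,255,255))):
        k,L,s,ce=cv2.connectedComponentsWithStats(cv2.inRange(h,lo,hi))
        for i in range(1,k):
            x,y,w,hh,a=s[i]
            if 30<a<400 and 100<y<330 and x<400: print(c,s[i],ce[i])
im=cv2.imread("pics/top0.png");s=cv2.imread("pics/side0.png")
r=lambda I,x,y,w,h:cv2.resize(I[y:y+h,x:x+w],(390,290),interpolation=cv2.INTER_NEAREST)
cv2.imwrite("pics/crop.png",np.vstack([np.hstack([r(im,232,155,78,58),r(im,115,165,78,58)]),np.hstack([r(im,335,172,78,58),r(s,310,130,78,58)])]))
E
```

```text
top cam [ 507.2   22.1 1052.1]
orange [277 170  11  13 125] [281.8 176. ]
orange [361 181  10   9  73] [365.4 184.8]
orange [135 198  13  14 129] [140.6 204.5]
red [366 204  14  14 146] [372.3 210.4]
white [292 156   9  53 269] [296.5 181.9]
white [223 160   9  54 282] [226.9 185.7]
white [237 172  10  13 111] [241.7 178.1]
white [140 175  12  14 104] [145.5 181.5]
white [246 201   9   5  38] [249.9 202.6]
white [235 258  19  22 319] [244.  268.8]
blue [258 171   9  12  91] [262.1 176.9]
blue [ 97 172  10  24  57] [100.1 187.2]
blue [ 98 223  10   9  31] [101.5 227. ]
blue [130 222  11  12  93] [135.  227.7]
blue [ 98 260  19  20 132] [106.7 272.1]
blue [150 270  23  12  81] [163.8 276.8]
blue [122 278  23   5  40] [134.8 280.6]
side cam [101.3 643.8 617.7]
orange [319 139   9   9  67] [323.3 143.3]
orange [262 172  16  19 180] [269.6 180.3]
orange [175 273  22  28 335] [184.8 285. ]
red [342 142  13   9  91] [347.6 146. ]
red [221 149  20   9  58] [230.7 153.1]
red [ 55 207   9   6  39] [ 59.3 209.6]
white [224 140  29  15 243] [238.6 147.1]
white [215 150  22  21 280] [224.9 160.5]
white [277 178  33  20 163] [294.5 185.9]
white [224 180   7   6  39] [226.9 182.6]
white [237 191  17  21 229] [243.9 200.6]
white [262 207  16  13  85] [269.4 212.8]
white [323 228  25  18 336] [334.9 236.8]
white [321 247  25  16 113] [331.4 256.6]
white [159 257  19  25 266] [167.8 267.4]
blue [194 291  20  26 250] [202.3 301.6]
```

View pics/crop.png

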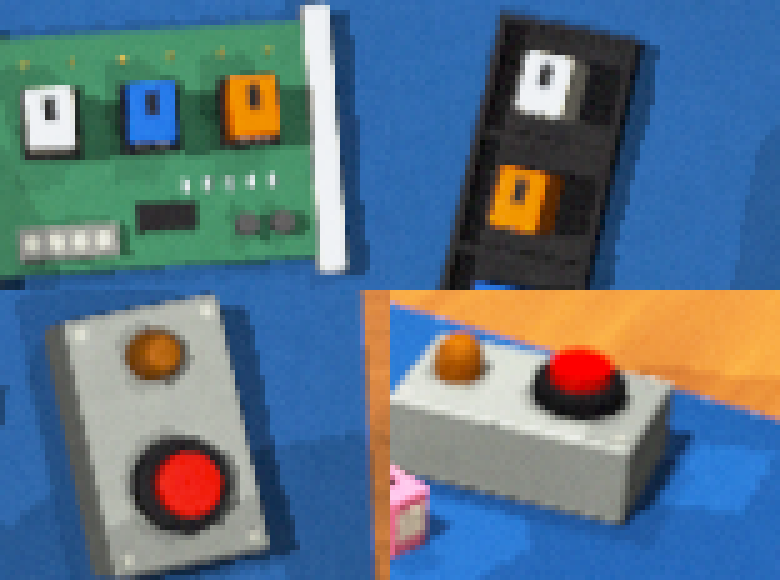

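The crop shows the orange tops centred at about (282,175.7) on the board and (141,204.5) in the tray. The red cap sits slightly off its collar because of parallax, at (372.3,210.4).

```bash
python3 - <<'E'
from h import *
np.set_printoptions(precision=1,suppress=True)
P=lambda u,z:plane("top",u,z)
fo,fw,fb=P((282,175.8),54),P((241.7,177.9),54),P((262,176.8),54)
so,sw,sb=P((141,204.5),38),P((146,181.5),38),P((135.3,227.7),38)
print("fitted o,w,b",fo,fw,fb,np.linalg.norm(fo-fw)); print("spare",so,sw,sb,np.linalg.norm(sw-sb))
print("fo side px",proj("side",fo),"so",proj("side",so))
b=tri((372.3,210.4),(347.4,145.5));l=tri((365.6,184.8),(323.3,143.3));print("button tri",b,"lamp",l,np.linalg.norm((b-l)[:2]))
for z in(55,60,65): print(P((372.3,210.4),z),proj("side",P((372.3,210.4),z)))
for X in ([241.4,-576,240.7],):print(proj("top",X))
print("spool",P((244,268.8),46),"carton",P((308,111),35),"meter",P((200,111),48))
yaw=lambda a,b:np.degrees(np.arctan2(*(a-b)[[1,0]]));print("board yaw",yaw(fw,fo)-90,"tray x yaw",yaw(sw,sb))
from scipy.spatial.transform import Rotation as Ro
print(Ro.from_rotvec(ctrl.get_obs()["orientation"]).as_matrix())
E
```

```text
fitted o,w,b [605.1 -67.4  54. ] [602.4  31.4  54. ] [603.9 -18.3  54. ] 98.77208059972338
spare [544.4 279.8  38. ] [600.7 267.   38. ] [488.1 294.2  38. ] 115.85083091065096
fo side px [269.9 176.6] so [185.9 281.5]
button tri [ 515.  -282.5   67. ] lamp [ 578.  -271.2   59. ] 63.97416675971195
[ 514.6 -286.6   55. ] [348.1 149. ]
[ 514.5 -285.    60. ] [348.  147.6]
[ 514.5 -283.5   65. ] [347.9 146.1]
[551.2 342.7]
spool [381.3  31.3  46. ] carton [ 769.6 -139.8   35. ] meter [771.4 130.3  48. ]
board yaw 1.6137320637086248 tray x yaw -13.56652215799233
[[ 0.9  0.4 -0. ]
 [ 0.4 -0.9  0. ]
 [ 0.  -0.  -1. ]]
```

```bash
python3 -m pendant '{"grip":[-1,-1,-1,-1,-1,-1,-1,-1,-1,-1,-1,-1],"linear":[[10,-6,0],[22,-14,0],[27,-17,0],[27,-17,0],[27,-17,0],[27,-17,0],[27,-17,0],[27,-17,0],[27,-17,0],[27,-17,0],[27,-17,0],[27,-17,0]],"angular":[[0,0,0],[0,0,0],[0,0,0],[0,0,0],[0,0,0],[0,0,0],[0,0,0],[0,0,0],[0,0,0],[0,0,0],[0,0,0],[0,0,0]]}'
cat > d.py <<'E'
import sys,numpy as np
from workcell import ctrl
from scipy.spatial.transform import Rotation as Ro
o=ctrl.get_obs();R=Ro.from_rotvec(o["orientation"])
print(o["t"],o["ee_pos"].round(1),"F",o["ft_force"].round(1),"w",o["width"].round(1),"tilt",(R.as_matrix()[:,2]).round(4))
print("tool shift",R.inv().apply(np.array(eval(sys.argv[1]))-o["ee_pos"]).round(1))
E
python3 d.py 605,-67.4,94
```

```text
t: 1.1
ee_pos: [447.2, -282.2, 241.3]
orientation: [-3.08, -0.619, 0.0]
ft_force: [-0.5, -0.6, -0.6]
width: 11.3
grasp_force: 0.0Traceback (most recent call last):
  File "d.py", line 5, in <module>
    print(o["t"],o["ee_pos"].round(1),"F",o["ft_force"].round(1),"w",o["width"].round(1),"tilt",(R.as_matrix()[:,2]).round(4))
                                                                     ^^^^^^^^^^^^^^^^
AttributeError: 'float' object has no attribute 'round'
```

```bash
sed -i 's/o\["width"\].round(1)/o["width"]/' d.py; python3 d.py 605,-67.4,94
```

```text
1.1 [ 447.2 -282.2  241.3] F [-0.5 -0.6 -0.6] w 11.343508522552662 tilt [-2.e-04  3.e-04 -1.e+00]
tool shift [ 228.6 -137.1  147.3]
```

```bash
python3 -m pendant '{"grip":[-1,-1,-1,-1,-1,-1,-1,-1,-1,-1,-1,-1],"linear":[[26,-16,0],[27,-17,0],[27,-17,0],[27,-16,0],[27,-16,0],[27,-16,0],[27,-16,0],[22,-13,0],[13,-7,0],[5.6,-3.1,10],[0,0,25],[0,0,25]],"angular":[[0,0,0],[0,0,0],[0,0,0],[0,0,0],[0,0,0],[0,0,0],[0,0,0],[0,0,0],[0,0,0],[0,0,0],[0,0,0],[0,0,0]]}'
python3 d.py 605,-67.4,94
```

```text
t: 2.1
ee_pos: [604.7, -69.7, 180.9]
orientation: [3.079, 0.62, 0.003]
ft_force: [0.4, 0.5, -1.2]
width: 0.3
grasp_force: 0.0
2.1 [604.7 -69.7 180.9] F [ 0.4  0.5 -1.2] w 0.3075559817266615 tilt [ 1.8e-03 -5.0e-04 -1.0e+00]
tool shift [ 1.1 -2.1 86.9]
```

```bash
python3 -m pendant '{"grip":[-1,-1,-1,-1,-1,-1,-1],"linear":[[0.5,-1,20],[0.5,-1,20],[0,0,20],[0,0,15],[0,0,6],[0,0,0],[0,0,0]],"angular":[[0,0,0],[0,0,0],[0,0,0],[0,0,0],[0,0,0],[0,0,0],[0,0,0]]}'
python3 d.py 605,-67.4,94; python3 - <<'E'
from h import *
a=ctrl.get_image("top")[130:220,210:330,::-1];b=ctrl.get_image("side")[120:210,220:340,::-1]
cv2.imwrite("pics/f1.png",cv2.resize(np.vstack([a,b]),None,fx=3.3,fy=3.3))
E
```

```text
t: 2.68
ee_pos: [604.3, -67.9, 100.3]
orientation: [-3.08, -0.618, 0.001]
ft_force: [0.2, -0.4, 0.7]
width: 0.7
grasp_force: 0.0
2.6833 [604.3 -67.9 100.3] F [ 0.2 -0.4  0.7] w 0.7192093017520701 tilt [-7.e-04  0.e+00 -1.e+00]
tool shift [ 0.9 -0.2  6.3]
```

View pics/f1.png

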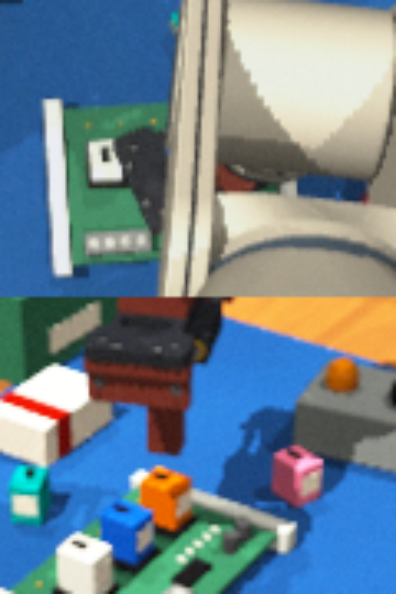

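The side view shows the closed fingertips directly above the orange relay, with a gap that fits about 27 mm. I'll go down 6 mm and hold.

```bash
Z='see rows'; python3 -m pendant '{"grip":[-1,-1,-1,-1,-1,-1,-1,-1,-1,-1,-1,-1],"linear":[[0.5,0,4],[0,0,2],[0,0,0],[0,0,0],[0,0,0],[0,0,0],[0,0,0],[0,0,0],[0,0,0],[0,0,0],[0,0,0],[0,0,0]],"angular":[[0,0,0],[0,0,0],[0,0,0],[0,0,0],[0,0,0],[0,0,0],[0,0,0],[0,0,0],[0,0,0],[0,0,0],[0,0,0],[0,0,0]]}'
python3 d.py 605,-67.4,94
python3 -m pendant '{"grip":[-1,-1,-1,-1,-1,-1,-1,-1,-1,-1,-1,-1],"linear":[[0,0,0],[0,0,0],[0,0,0],[0,0,0],[0,0,0],[0,0,0],[0,0,0],[0,0,0],[0,0,0],[0,0,0],[0,0,0],[0,0,0]],"angular":[[0,0,0],[0,0,0],[0,0,0],[0,0,0],[0,0,0],[0,0,0],[0,0,0],[0,0,0],[0,0,0],[0,0,0],[0,0,0],[0,0,0]]}'
python3 -m pendant '{"grip":[-1,-1,-1,-1,-1,-1],"linear":[[0,0,0],[0,0,0],[0,0,0],[0,0,0],[0,0,0],[0,0,0]],"angular":[[0,0,0],[0,0,0],[0,0,0],[0,0,0],[0,0,0],[0,0,0]]}'
python3 d.py 544.4,279.8,173
```

```text
t: 3.78
ee_pos: [605.1, -67.3, 94.4]
orientation: [-3.08, -0.619, 0.0]
ft_force: [0.4, -0.1, 0.1]
width: 0.3
grasp_force: 0.0
3.7833 [605.1 -67.3  94.4] F [ 0.4 -0.1  0.1] w 0.3236748917779808 tilt [-0.  0. -1.]
tool shift [-0.2  0.1  0.4]
t: 4.78
ee_pos: [605.1, -67.2, 94.4]
orientation: [-3.08, -0.619, -0.0]
ft_force: [-1.0, 0.2, 0.4]
width: 0.4
grasp_force: 0.0
t: 5.28
ee_pos: [605.1, -67.2, 94.4]
orientation: [-3.08, -0.619, -0.0]
ft_force: [-0.7, -0.1, 0.3]
width: 0.4
grasp_force: 0.0
5.2833 [605.1 -67.2  94.4] F [-0.7 -0.1  0.3] w 0.41126983115534205 tilt [-0.  0. -1.]
tool shift [  78.1 -343.6  -78.6]
```

```bash
python3 -m pendant '{"grip":[-1,-1,-1,-1,-1,-1,-1,-1,-1,-1],"linear":[[0,0,0],[0,0,0],[0,0,0],[0,0,-15],[0,0,-25],[0,0,-25],[2,-8.6,-14],[4,-20,0],[6,-26,0],[7,-30,0]],"angular":[[0,0,0],[0,0,0],[0,0,0],[0,0,0],[0,0,0],[0,0,0],[0,0,0],[0,0,0],[0,0,0],[0,0,0]]}'
python3 -m pendant '{"grip":[-1,-1,-1,-1,-1,-1,-1,-1,-1,-1,-1,-1],"linear":[[7,-31,0],[7,-31,0],[7,-31,0],[7,-31,0],[7,-31,0],[7,-31,0],[7,-31,0],[6,-25,0],[3,-12,0],[1.1,-5,0],[0,0,0],[0,0,0]],"angular":[[0,0,0],[0,0,0],[0,0,0],[0,0,0],[0,0,0],[0,0,0],[0,0,0],[0,0,0],[0,0,0],[0,0,0],[0,0,0],[0,0,0]]}'
python3 d.py 544.4,279.8,78
```

```text
t: 6.12
ee_pos: [589.8, 18.7, 173.8]
orientation: [3.08, 0.616, 0.001]
ft_force: [0.1, 0.5, 0.5]
width: 0.8
grasp_force: 0.0
t: 7.12
ee_pos: [544.3, 279.0, 173.2]
orientation: [3.08, 0.619, -0.001]
ft_force: [-0.4, -0.5, 0.8]
width: 0.2
grasp_force: 0.0
7.1167 [544.3 279.  173.2] F [-0.4 -0.5  0.8] w 0.21495654927821653 tilt [-3.e-04 -6.e-04 -1.e+00]
tool shift [ 0.4 -0.7 95.2]
```

```bash
python3 -m pendant '{"grip":[-1,-1,-1,-1,-1,-1,-1,-1,-1],"linear":[[0.2,-0.3,15],[0.2,-0.3,20],[0,0,20],[0,0,18],[0,0,12],[0,0,5],[0,0,2],[0,0,0],[0,0,0]],"angular":[[0,0,0],[0,0,0],[0,0,0],[0,0,0],[0,0,0],[0,0,0],[0,0,0],[0,0,0],[0,0,0]]}'
python3 d.py 544.4,279.8,78; python3 - <<'E'
from h import *
b=ctrl.get_image("side")[200:340,100:300,::-1]
cv2.imwrite("pics/f2.png",cv2.resize(b,None,fx=3,fy=3))
E
```

```text
t: 7.87
ee_pos: [545.2, 280.5, 82.2]
orientation: [-3.08, -0.619, -0.002]
ft_force: [0.2, 0.2, -0.4]
width: 0.4
grasp_force: 0.0
7.8667 [545.2 280.5  82.2] F [ 0.2  0.2 -0.4] w 0.44140185114384983 tilt [ 1.2e-03  5.0e-04 -1.0e+00]
tool shift [-1.   0.4  4.2]
```

View pics/f2.png

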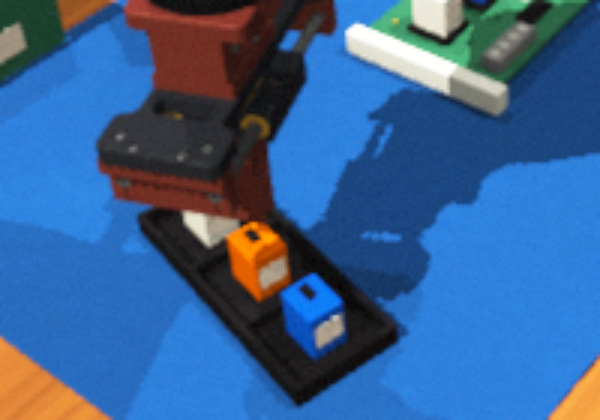

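The fingertips are over the spare orange relay, at crop (250,215), and clear of its top at crop (255,235). I'll trim down 4 mm and hold.

```bash
python3 -m pendant '{"grip":[-1,-1,-1,-1,-1,-1,-1,-1,-1,-1,-1,-1],"linear":[[-0.5,0.4,2],[0,0,1.5],[0,0,0],[0,0,0],[0,0,0],[0,0,0],[0,0,0],[0,0,0],[0,0,0],[0,0,0],[0,0,0],[0,0,0]],"angular":[[0,0,0],[0,0,0],[0,0,0],[0,0,0],[0,0,0],[0,0,0],[0,0,0],[0,0,0],[0,0,0],[0,0,0],[0,0,0],[0,0,0]]}'
python3 -m pendant '{"grip":[-1,-1,-1,-1,-1,-1,-1,-1,-1,-1,-1,-1],"linear":[[0,0,0],[0,0,0],[0,0,0],[0,0,0],[0,0,0],[0,0,0],[0,0,0],[0,0,0],[0,0,0],[0,0,0],[0,0,0],[0,0,0]],"angular":[[0,0,0],[0,0,0],[0,0,0],[0,0,0],[0,0,0],[0,0,0],[0,0,0],[0,0,0],[0,0,0],[0,0,0],[0,0,0],[0,0,0]]}'
python3 -m pendant '{"grip":[-1,-1,-1,-1,-1,-1,-1,-1,-1],"linear":[[0,0,0],[0,0,0],[0,0,0],[0,0,0],[0,0,0],[0,0,0],[0,0,0],[0,0,0],[0,0,0]],"angular":[[0,0,0],[0,0,0],[0,0,0],[0,0,0],[0,0,0],[0,0,0],[0,0,0],[0,0,0],[0,0,0]]}'
python3 d.py 514.5,-283.5,180
```

```text
t: 8.92
ee_pos: [544.2, 280.0, 77.9]
orientation: [-3.08, -0.619, 0.0]
ft_force: [-0.5, 0.2, -0.1]
width: 0.4
grasp_force: 0.0
t: 9.92
ee_pos: [544.2, 280.0, 77.9]
orientation: [-3.08, -0.619, -0.0]
ft_force: [-0.4, 0.4, 0.4]
width: 0.6
grasp_force: 0.0
t: 10.67
ee_pos: [544.2, 280.0, 77.9]
orientation: [3.08, 0.619, -0.0]
ft_force: [-0.2, 0.5, 0.1]
width: 0.7
grasp_force: 0.0
10.6667 [544.2 280.   77.9] F [-0.2  0.5  0.1] w 0.7423934308322803 tilt [-0. -0. -1.]
tool shift [-245.2  508.2 -102.1]
```

```bash
python3 -m pendant '{"grip":[-1,-1,-1,-1,-1,-1,-1,-1,-1,-1,-1,-1],"linear":[[0,0,-15],[0,0,-25],[0,0,-25],[0,0,-22],[-4,9,-15],[-9,18,0],[-12,25,0],[-13,27,0],[-13,27,0],[-13,27,0],[-13,27,0],[-13,27,0]],"angular":[[0,0,0],[0,0,0],[0,0,0],[0,0,0],[0,0,0],[0,0,0],[0,0,0],[0,0,0],[0,0,0],[0,0,0],[0,0,0],[0,0,0]]}'
python3 -m pendant '{"grip":[-1,-1,-1,-1,-1,-1,-1,-1,-1,-1,-1,-1],"linear":[[-13,27,0],[-13,27,0],[-13,27,0],[-13,27,0],[-13,27,0],[-13,27,0],[-13,27,0],[-13,27,0],[-13,27,0],[-13,27,0],[-12,25,0],[-9,18,0]],"angular":[[0,0,0],[0,0,0],[0,0,0],[0,0,0],[0,0,0],[0,0,0],[0,0,0],[0,0,0],[0,0,0],[0,0,0],[0,0,0],[0,0,0]]}'
python3 d.py 514.5,-283.5,95
```

```text
t: 11.67
ee_pos: [533.2, 71.4, 180.0]
orientation: [3.08, 0.62, 0.0]
ft_force: [0.5, -0.2, 0.3]
width: 0.3
grasp_force: 0.0
t: 12.67
ee_pos: [514.9, -276.6, 180.0]
orientation: [3.08, 0.617, 0.001]
ft_force: [0.3, -0.3, 0.2]
width: 0.2
grasp_force: 0.0
12.6667 [ 514.9 -276.6  180. ] F [ 0.3 -0.3  0.2] w 0.15315792392531805 tilt [ 5.e-04 -6.e-04 -1.e+00]
tool shift [-3.1  6.1 85. ]
```

```bash
python3 -m pendant '{"grip":[-1,-1,-1,-1,-1,-1,-1,-1,-1,-1],"linear":[[-3,6,0],[-1,2,10],[0,0,18],[0,0,20],[0,0,18],[0,0,10],[0,0,5],[0,0,2],[0,0,0],[0,0,0]],"angular":[[0,0,0],[0,0,0],[0,0,0],[0,0,0],[0,0,0],[0,0,0],[0,0,0],[0,0,0],[0,0,0],[0,0,0]]}'
python3 d.py 514.5,-283.5,84; python3 - <<'E'
from h import *
b=ctrl.get_image("side")[90:190,290:410,::-1]
cv2.imwrite("pics/f3.png",cv2.resize(b,None,fx=5,fy=5))
E
```

```text
t: 13.5
ee_pos: [515.1, -283.2, 97.6]
orientation: [3.079, 0.62, 0.001]
ft_force: [0.1, -0.4, -0.2]
width: 0.4
grasp_force: 0.0
13.5 [ 515.1 -283.2   97.6] F [ 0.1 -0.4 -0.2] w 0.40083583986822147 tilt [ 1.e-03 -5.e-04 -1.e+00]
tool shift [-0.7  0.  13.6]
```

View pics/f3.png

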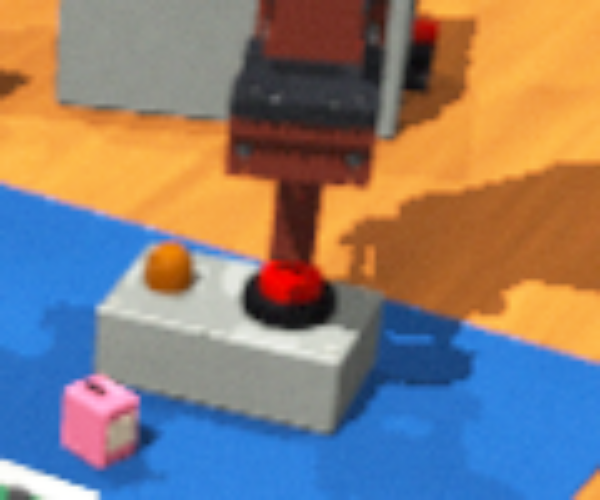

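The fingertips are centred above the red button, at crop (293,265). I'll press in small steps and watch the force.

```bash
python3 -m pendant '{"grip":[-1,-1,-1,-1,-1,-1,-1,-1],"linear":[[-0.3,0,3],[0,0,3],[0,0,2],[0,0,2],[0,0,1],[0,0,1],[0,0,0],[0,0,0]],"angular":[[0,0,0],[0,0,0],[0,0,0],[0,0,0],[0,0,0],[0,0,0],[0,0,0],[0,0,0]]}'
python3 -m pendant '{"grip":[-1,-1,-1,-1],"linear":[[0,0,1],[0,0,1],[0,0,0],[0,0,0]],"angular":[[0,0,0],[0,0,0],[0,0,0],[0,0,0]]}'
python3 -m pendant '{"grip":[-1,-1,-1,-1],"linear":[[0,0,1],[0,0,1],[0,0,0],[0,0,0]],"angular":[[0,0,0],[0,0,0],[0,0,0],[0,0,0]]}'
```

```text
t: 14.22
ee_pos: [514.4, -283.4, 85.0]
orientation: [3.08, 0.619, 0.0]
ft_force: [-1.0, 0.8, 3.9]
width: 0.0
grasp_force: 1.8
t: 14.55
ee_pos: [514.4, -283.5, 83.1]
orientation: [3.08, 0.619, 0.0]
ft_force: [-0.6, 0.4, 5.2]
width: 0.1
grasp_force: 2.8
t: 14.88
ee_pos: [514.5, -283.5, 82.7]
orientation: [3.08, 0.619, 0.001]
ft_force: [-5.9, 3.1, 20.9]
width: 0.5
grasp_force: 10.8
```

Force jumped to about 21 N, so the button is at its stop and fully down. Releasing and lifting clear.

```bash
python3 -m pendant '{"grip":[-1,-1,-1,-1,-1,-1,-1,-1,-1,-1,-1,-1],"linear":[[0,0,0],[0,0,-2],[0,0,-3],[0,0,-5],[0,0,-10],[0,0,-20],[0,0,-25],[0,0,-25],[0,0,-15],[0,0,0],[0,0,0],[0,0,0]],"angular":[[0,0,0],[0,0,0],[0,0,0],[0,0,0],[0,0,0],[0,0,0],[0,0,0],[0,0,0],[0,0,0],[0,0,0],[0,0,0],[0,0,0]]}'
python3 - <<'E'
from h import *
cv2.imwrite("pics/end.png",ctrl.get_image("side")[:,:,::-1])
E
```

```text
t: 15.88
ee_pos: [513.6, -282.9, 184.9]
orientation: [-3.079, -0.619, 0.002]
ft_force: [-0.1, 0.3, -0.6]
width: 0.5
grasp_force: 0.0
```

View pics/end.png

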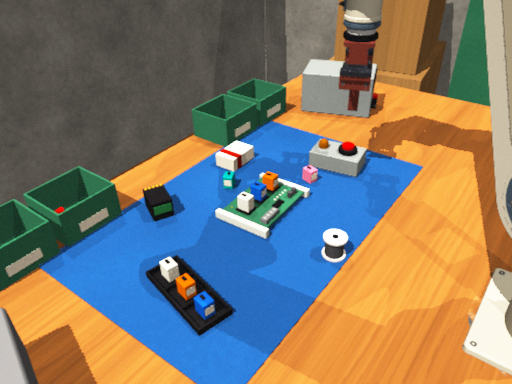

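Everything is where it started, the button is back up at (347,148), and the arm is clear.

```bash
python3 -c "from workcell import ctrl; print(ctrl.close_job())"
```

```text
the job is handed in; nothing more can be done
None
```

I pointed at the fitted and then the spare orange relay from about 2 cm above, for over two seconds each. I then pushed the red button down to its stop and let it come back up, and handed the job in at about 16 s with nothing else moved; no verdict came back.

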